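# Point out and reset the tripped breaker in a control panel

### The arm

A 7-joint arm with a two-finger parallel gripper is mounted at the origin on the work surface. World frame = base frame: x ahead of the robot, y to its left, z up, the work surface at z = 0. Lengths are in m, angles in rad, forces in N, time in s.
With the tool pointing down it reaches from about 0.425 to 1.025 m from the base axis. Payload 3.6 kg.
Tool frame: the origin (TCP) lies midway between the tips of the shut fingers; the grasp point (between the pads) lies 19 mm behind it (ctrl.grip_point_offset is the z of the grasp point in the tool frame, in m); z points along the fingers, x is the direction in which the jaws open and shut, and the axes are right-handed (so a half turn about z gives the same grasp; the last joint's range is limited). The gripper opens to 85 mm and grips with 20 to 120 N. Pads are 22 mm wide; open, the fingers measure 114 mm over their backs; the gripper's body (76 mm by 85 mm) begins 54 mm behind the grasp point. The pads swing forward as they close: fully open they stand 13 mm farther back than shut.
Start: joints at [1.198, 0.591, 0.048, 1.609, -0.033, 0.943, -0.034], TCP at [0.2, -0.697, 0.231] pointing down, gripper open.
Joint ranges: [-2.69, 2.69], [-0.47, 2.24], [-1.27, 1.36], [0.19, 2.51], [-1.53, 4.68], [0.08, 2.07], [-3.09, 3.09]. Speed limits (rad/s): [2.57, 2.57, 3.14, 3.14, 3.14, 3.14, 3.14].

### API

Orientations are given as a unit quaternion [w, x, y, z].
In Python, from cell import ctrl, camera, get_calibration, ticket gives the robot as it stands.
- The arm moves only by the tool play_rows, never from a script. Its argument "increments" is a list that holds one entry, the list of rows, each a list of 7 numbers: the shift along the tool's x, y, z in m, then the turn, a rotation vector about the tool's x, y, z in rad, then the finger opening in m, from 0 to 0.0854. A call has 1 to 8 rows; each row shifts and turns the commanded pose from where the row before left it, along the tool's axes as they then stand; what a row does not reach is not made up. A row lasts 1/8 s, in which the tool goes at most 62.5 mm and 10.7 degrees, less where a joint would pass 70% of its speed; a pose out of reach is approached as far as the arm can. A call with a gripper value outside its range is refused whole. The fingers move at their own pace and stop on an object; "force" is the grip in N (left out, the last holds). Time passes only in rows, so rows that do not move let the fingers close. It gives the time, the measured TCP pose, the force and the opening at its end, in the units of the state.
- ctrl.sense(): the state, without advancing time (a new reading comes with each control period).
- camera(name): name is "scene" or "top"; returns (picture, depth): 480x640x3 uint8, blue, green, red; 480x640 float32, m along the optical axis (not along the pixel's ray), 0 where there is no reading.
- get_calibration(name): a dict with "fx", "fy", "cx", "cy" (pixels), "k1" (the pictures are not rectified: a ray, as slopes to the right and down, at radius r is drawn at 1 + k1 r^2 times it, then the intrinsics apply), "world_to_cam" (4x4, takes a point from world to camera coordinates). Camera axes: x right, y down, z forward; pixel columns grow to the right and rows downward; lengths in m; the calibration is good to about 2 mm. A picture is of the moment at which its call begins. get_calibration takes no time and is no camera call.
- ticket.job_done(): hands the job in, once; it reports no verdict.
The state is a dict: "time": time; "joints": joint angles; "joint_velocities": joint speeds; "joint_efforts": joint torques, N m; "eef_pos": TCP position; "tcp_rot": TCP orientation; "contact_force": force on the tool from outside, world axes, zero at the start; "torque": the same for the moment, N m; "width": finger opening in m.
Only numpy, scipy, OpenCV 4.12 (cv2) and the standard library are available. Lean on these libraries where they do the work, as an engineer would, in place of code of your own. Each camera call takes 0.05 s, during which the arm holds its last target.

### The job

The yellow-tagged breaker in the control panel has tripped and its red plunger stands up. Point at that plunger with the fingertips, just above it and without touching it, for about two seconds, then push it fully home with the fingertips, and finally point in the same way, for about two seconds, at the green lamp of the aluminium power supply so that a colleague can check it. Pick nothing up and leave the other devices and the loose things alone.

Things in the scene. Friction and masses are not known exactly. Their poses are not given: they have to be found in the camera images.
- panel: Control panel lying flat on the bench, fixed: white plate 310 (x) x 430 (y) x 20 mm with a grey slotted wiring duct, about 30 mm wide, along all four edges, rising to 65 mm above the bench. Origin: centre of the underside, on the bench. Two steel rails run along its y: the three breakers stand on the one nearer the robot (its -x side), the power supply and the signal module on the other. All devices are fixed and upright, turned as the panel.
- breaker_yellow: Tripped breaker: black block 90 (x) x 45 (y) x 45 mm with a light grey upper part 64 x 43 mm to 60 mm high; a 22 x 34 mm YELLOW tag on its top face, nearer the robot. Origin: centre of the underside, 28 mm above the bench. Its red plunger, an upright cylinder 18 mm in diameter, comes out of the top face 14 mm to the +x side of the origin (y 0). The three breakers stand in a row in any order, about 70 mm apart centre to centre.
- plunger_yellow_top (a point): Centre of the upper end of the yellow-tagged breaker's red plunger (moves with it). Tripped (fully out) it stands 15 mm proud of the breaker's top face (75 mm above the breaker's origin, 103 mm above the bench); fully home it stands 3 mm proud (63 mm above the origin, 91 mm above the bench). z points up. Pointing at it: the point midway between the tips of the shut fingers straight above it (within about 20 mm sideways), the tips some 5 to 50 mm above it, touching nothing.
- plunger_yellow (a joint): Travel of that plunger in m: 0 fully out, 0.012 fully home against a rigid stop. It moves straight down against about 3 N of friction, without a spring, and stays where it is left. It starts between 0 and 0.002.
- breaker_blue: the same as breaker_yellow but with a BLUE tag; already in working order, its red plunger pressed in (top 63 mm above the origin). Leave alone.
- breaker_white: the same as breaker_yellow but with a WHITE tag; already in working order, its red plunger pressed in (top 63 mm above the origin). Leave alone.
- plunger_blue (a joint): Travel of the blue-tagged breaker's plunger, as for plunger_yellow; starts home at 0.012 and stays there.
- plunger_white (a joint): Travel of the white-tagged breaker's plunger, as for plunger_yellow; starts home at 0.012 and stays there.
- power_supply: Power supply: bare aluminium block 90 (x) x 55 (y) x 100 mm, the tallest device, its top 128 mm above the bench. Origin: centre of the underside, 28 mm above the bench. Green terminal strip on the far (+x) part of its top. Not to be touched.
- green_lamp_top (a point): Top of the green domed lamp, 16 mm in diameter and 7 mm tall, on the power supply's top face: 18 mm to the -x side of its origin (y 0), 107 mm above it, 135 mm above the bench. z points up. Pointed at in the same way as the plunger.
- signal_module: White module 85 (x) x 100 (y) mm, grey top 56 mm high with an AMBER lamp 6 mm tall, standing on the same rail as the power supply, on either side of it. Origin: centre of the underside, 28 mm above the bench. Leave alone.
- fuse_carrier_center (a point): Centre of a loose black and grey fuse carrier, 50 x 24 x 50 mm tall, standing on the near rail at the +y end of the row of breakers. Leave alone.
- jar_center (a point): Centre of a loose small jar with a blue cap, 36 mm in diameter and 50 mm tall, standing on the near rail at the -y end of the row of breakers. Leave alone.
- screwdriver_grip (a point): Handle of a loose green screwdriver lying on the bench beside the panel, on its -y side. Leave alone.
- bottle_center (a point): Centre of a loose clear bottle with a blue cap, 62 mm in diameter and 190 mm tall, standing on the bench beside the panel, on its +y side. Leave alone.

How it is judged:
On the way, in this order (a step that is already met when the one before it is completed fails the run):
1. the fingertips dwell just above the tripped plunger, touching nothing, while it is still out (horizontal distance between the grasp point and plunger_yellow_top below 0.022 m and z of the grasp point in the frame of plunger_yellow_top between 0.021 and 0.085 m and contact force between each of the fingers, the arm and anything else below 0.3 N and value of joint plunger_yellow below 0.004 m), for 1.5 s.
2. the yellow-tagged breaker's plunger is pushed fully home (value of joint plunger_yellow above 0.0105 m), for 0.2 s.
3. the fingertips dwell just above the green lamp of the power supply, touching nothing (horizontal distance between the grasp point and green_lamp_top below 0.022 m and z of the grasp point in the frame of green_lamp_top between 0.021 and 0.085 m and contact force between each of the fingers, the arm and anything else below 0.3 N and value of joint plunger_yellow above 0.0105 m), for 1.5 s.
At the end, for the whole second after the job is handed in: After the two pointings in order (1.5 s each, no contact), all three plungers are home (within 1.5 mm of the stop) and the loose things lie within 10 mm of where they were (value of joint each of plunger_yellow, plunger_blue, plunger_white above 0.0105 m and distance of each of fuse_carrier_center, jar_center, screwdriver_grip, bottle_center from where it was at the start of the episode below 0.01 m); the robot touches nothing.
It fails at once if another breaker, the signal module or the power supply is touched (over 1 N) (contact force between any of the fingers, the arm and breaker_blue above 1 N or contact force between any of the fingers, the arm and breaker_white above 1 N or contact force between any of the fingers, the arm and signal_module above 1 N or contact force between any of the fingers, the arm and power_supply above 1 N).
It fails at once if a loose thing is lifted, carried or shoved more than 10 mm (distance of any of fuse_carrier_center, jar_center, screwdriver_grip, bottle_center from where it was at the start of the episode above 0.01 m).
It also fails if it takes over 45 s, if anything falls off the work surface, if the arm or the gripper's body presses on something with over 40 N, if the wrist force passes 120 N, or if a joint passes its speed limit or range.

## Working session

There is one attempt and no reset: what is moved stays moved. The work goes in short steps, Python scripts to look and compute and a tool call to move; the robot and the scene stay as the last step left them, time stands still between calls to the robot, and variables do not carry over. Pictures are saved under pics/ and viewed, and the job is handed in when it is done.

Besides the shell and the picture viewer there is one more tool, called after ">>>" as a command line: name --argument value ..., lists and objects as JSON in quotes. play_rows: Moves the arm, as the interface text tells. Its arguments: {"type":"object","properties":{"increments":{"type":"array"},"force":{"type":"number"}},"required":["increments"]}

```bash
mkdir -p pics; ls
cat > h.py <<'E'
import numpy as np,cv2
from cell import ctrl,camera,get_calibration,ticket
E
python3 - <<'E'
from h import *
s=ctrl.sense()
for k in s: print(k,np.round(s[k],4))
print(ctrl.grip_point_offset)
for n in ("scene","top"):
    p,d=camera(n); cv2.imwrite(f"pics/{n}0.png",p); np.savez(f"{n}0.npz",p=p,d=d); c=get_calibration(n); print(n,c)
E
```

```text
pics
time 0.0
joints [ 1.1975  0.5921  0.0482  1.6098 -0.0333  0.9427 -0.0337]
joint_velocities [ 0.0001 -0.     -0.0008 -0.0008 -0.0014 -0.0013 -0.0002]
joint_efforts [ 8.00000e-04 -5.48690e+01  1.54680e+00 -1.98119e+01  9.30000e-03
  8.80000e-03 -0.00000e+00]
eef_pos [ 0.2    -0.696   0.2301]
tcp_rot [-6.000e-04  7.988e-01 -6.016e-01 -9.000e-04]
contact_force [ 0.3794 -0.2692  0.2954]
torque [-0.012  -0.0283  0.0143]
width 0.0859
-0.0187
scene {'fx': 552.4035971817543, 'fy': 552.4035971817543, 'cx': 320.9550238021323, 'cy': 240.9714617380029, 'k1': -0.038431590790901984, 'world_to_cam': array([[-3.01413218e-01,  9.53493534e-01, -3.90347074e-04,
         1.42725042e-01],
       [ 7.03478533e-01,  2.22103443e-01, -6.75120740e-01,
        -3.12399026e-01],
       [-6.43636563e-01, -2.03764916e-01, -7.37707146e-01,
         1.60745960e+00],
       [ 0.00000000e+00,  0.00000000e+00,  0.00000000e+00,
         1.00000000e+00]])}
top {'fx': 460.2339161959901, 'fy': 460.2339161959901, 'cx': 316.18602266008224, 'cy': 240.67436682626078, 'k1': -0.11458760337982239, 'world_to_cam': array([[ 0.00615325, -0.99955594,  0.02915587,  0.01384287],
       [-0.99904715, -0.0074047 , -0.04301112,  0.55273708],
       [ 0.04320791, -0.02886343, -0.99864908,  1.07822962],
       [ 0.        ,  0.        ,  0.        ,  1.        ]])}
```

View pics/scene0.png

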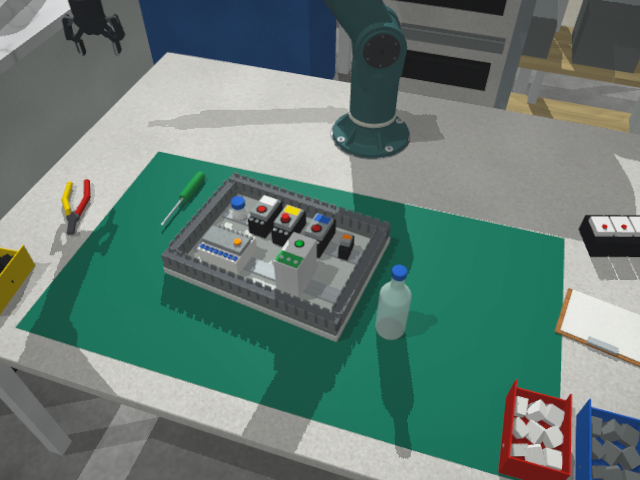

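View pics/top0.png

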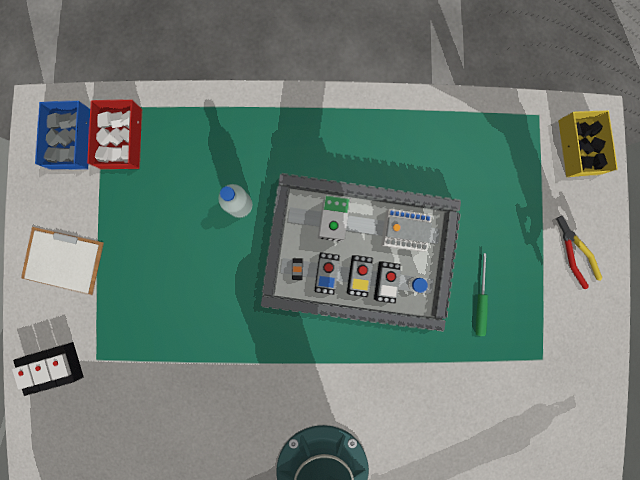

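The top view shows the yellow-tagged breaker in the middle, with its plunger near (362,270). The green lamp is near (333,225), the white breaker's plunger near (390,276) and the blue one's near (328,267). In the scene view the yellow plunger is near (285,217) and the lamp near (299,243).

```bash
cat >> h.py <<'E'
def ray(n,u,v):
    c=get_calibration(n); K=np.array([[c['fx'],0,c['cx']],[0,c['fy'],c['cy']],[0,0,1]])
    q=cv2.undistortPoints(np.array([[[u,v]]],float),K,np.array([c['k1'],0,0,0,0]))[0,0]
    M=c['world_to_cam'];R=M[:3,:3];o=-R.T@M[:3,3]
    return o,R.T@np.array([q[0],q[1],1])
def onz(n,u,v,z):
    o,d=ray(n,u,v); return o+d*(z-o[2])/d[2]
def tri(a,b):
    (o1,d1),(o2,d2)=ray("scene",*a),ray("top",*b)
    t=np.linalg.lstsq(np.c_[d1,-d2],o2-o1,rcond=None)[0]
    p,q=o1+d1*t[0],o2+d2*t[1]; return (p+q)/2,np.linalg.norm(p-q)
def depthpt(n,u,v,z):
    o,d=ray(n,u,v); return o+d*z
E
python3 - <<'E'
from h import *
roi={"scene":(160,170,400,340),"top":(260,170,465,335)}
ms={}
for n in roi:
    f=np.load(n+"0.npz");p,d=f['p'],f['d']
    h=cv2.cvtColor(p,cv2.COLOR_BGR2HSV);H,S,V=[h[...,i].astype(int) for i in range(3)]
    x0,y0,x1,y1=roi[n]
    for name,m in dict(red=((H<7)|(H>173))&(S>150)&(V>80),green=(H>45)&(H<75)&(S>110),yellow=(H>22)&(H<34)&(S>130)&(V>90),blue=(H>105)&(H<120)&(S>120)).items():
        mm=np.zeros(m.shape,np.uint8);mm[y0:y1,x0:x1]=m[y0:y1,x0:x1]
        k,l,st,ce=cv2.connectedComponentsWithStats(mm)
        for i in range(1,k):
            if st[i,4]>=15 and st[i,4]<900:
                z=np.median(d[l==i]); print(n,name,st[i],ce[i].round(1),depthpt(n,*ce[i],z).round(4))
    x0,y0,x1,y1=roi[n]
    c=p[y0:y1,x0:x1]; cv2.imwrite(f"pics/{n}0c.png",cv2.resize(c,None,fx=3,fy=3,interpolation=cv2.INTER_CUBIC))
E
```

```text
scene red [258 206   8   6  39] [261.3 208.6] [ 0.4729 -0.1435  0.0928]
scene red [282 213   7   9  56] [284.9 217.2] [ 0.4892 -0.0795  0.0996]
scene red [312 225   9   6  41] [316.1 227.5] [ 0.4927 -0.0052  0.0932]
scene green [179 172  26  30 316] [192.  185.8] [ 0.3816 -0.3783  0.0214]
scene green [295 240   9   7  47] [298.9 243.1] [ 0.5826 -0.013   0.1335]
scene green [275 251  28  17 212] [288.7 258.7] [ 0.6268 -0.0196  0.1313]
scene yellow [284 205  16  10 101] [291.7 209.7] [ 0.4541 -0.0763  0.0911]
scene blue [230 196  15  14 160] [237.5 202.2] [ 0.4557 -0.2119  0.0777]
scene blue [314 214  17  10  99] [322.3 218.6] [ 0.4587 -0.0016  0.0897]
scene blue [205 246  23  11  69] [216.  251.1] [ 0.6094 -0.1964  0.0751]
scene blue [392 265   8  16 112] [395.9 272.5] [0.6447 0.1984 0.1886]
top red [324 263   9   8  53] [328.3 266.9] [ 0.4919 -0.0071  0.0894]
top red [359 266   8   8  56] [362.5 269.7] [ 0.4862 -0.0814  0.0989]
top red [387 273   9   8  55] [390.6 276.2] [ 0.472  -0.1451  0.0898]
top green [324 196  25  17 245] [336.1 204.3] [ 0.6253 -0.0209  0.1283]
top green [329 222   9   8  54] [333.  225.4] [ 0.5801 -0.0143  0.1314]
top yellow [353 279  15  11 140] [360. 284.] [ 0.4545 -0.0774  0.0873]
top blue [416 215   4   4  15] [417.4 216.4] [ 0.6068 -0.2099  0.0733]
top blue [318 276  17  12 142] [326.  281.4] [ 0.4598 -0.0025  0.0871]
top blue [412 278  16  15 172] [419.3 284.6] [ 0.4527 -0.2132  0.0762]
```

View pics/scene0c.png

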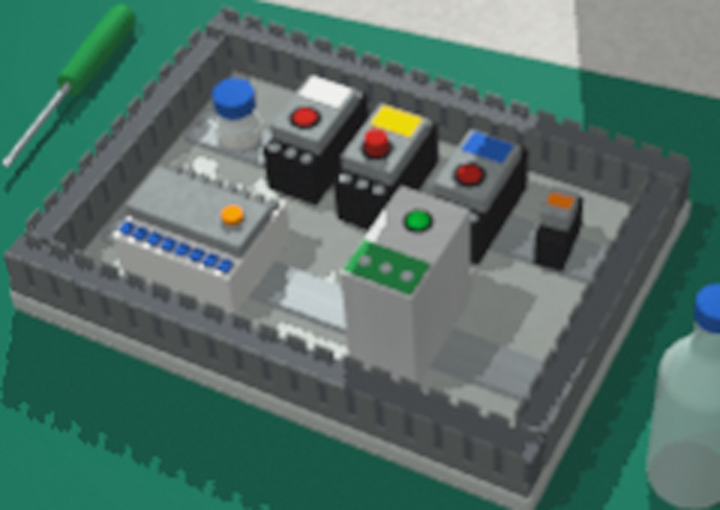

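View pics/top0c.png

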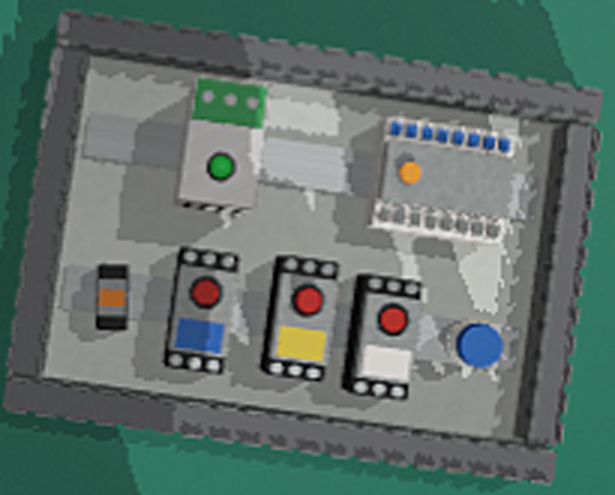

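```bash
cat >> h.py <<'E'
from scipy.spatial.transform import Rotation as Ro
def intool(target):
    s=ctrl.sense(); q=s['tcp_rot']; R=Ro.from_quat([q[1],q[2],q[3],q[0]])
    return R.inv().apply(np.array(target)-s['eef_pos']).round(4), R.as_matrix().round(4)
E
python3 - <<'E'
from h import *
for nm,a,b,z in [("yel",(284.9,217.2),(362.5,269.7),.103),("lamp",(298.9,243.1),(333,225.4),.134),("blu",(316.1,227.5),(328.3,266.9),.091),("whi",(261.3,208.6),(390.6,276.2),.091)]:
    p,e=tri(a,b); print(nm,p.round(4),round(e,4),onz("scene",*a,z).round(4),onz("top",*b,z).round(4))
print(*intool((.487,-.081,.231)))
E
```

```text
yel [ 0.486  -0.0814  0.0961] 0.0008 [ 0.4923 -0.0783  0.103 ] [ 0.4863 -0.0809  0.103 ]
lamp [ 0.5801 -0.0142  0.1305] 0.0003 [ 0.583  -0.0129  0.134 ] [ 0.5798 -0.0141  0.134 ]
blu [ 0.4917 -0.0063  0.0918] 0.0015 [ 0.4908 -0.0058  0.091 ] [ 0.4918 -0.007   0.091 ]
whi [ 0.4718 -0.1444  0.0914] 0.0009 [ 0.4714 -0.1441  0.091 ] [ 0.4719 -0.1449  0.091 ]
[-5.119e-01 -4.457e-01  2.000e-04] [[ 2.762e-01 -9.611e-01 -7.000e-04]
 [-9.611e-01 -2.762e-01  1.900e-03]
 [-2.000e-03  1.000e-04 -1.000e+00]]
```

The two views agree to within 6 mm. I put the yellow plunger at (0.486, -0.081) and the lamp at (0.580, -0.014), with heights close to the given ones. Next I shut the fingers and move over at travel height.

>>> play_rows --increments '[[[-0.02,-0.015,0,0,0,0,0],[-0.04,-0.035,0,0,0,0,0],[-0.04,-0.035,0,0,0,0,0],[-0.04,-0.035,0,0,0,0,0],[-0.04,-0.035,0,0,0,0,0],[-0.04,-0.035,0,0,0,0,0],[-0.04,-0.035,0,0,0,0,0],[-0.04,-0.035,0,0,0,0,0]]]' --force 40

```text
time: 1.1
eef_pos: [0.3677, -0.3349, 0.2312]
tcp_rot: [-0.0, 0.799, -0.602, -0.0]
contact_force: [1.0, -0.5, -0.2]
width: -0.0006
```

>>> play_rows --increments '[[[-0.04,-0.035,0,0,0,0,0],[-0.04,-0.035,0,0,0,0,0],[-0.04,-0.035,0,0,0,0,0],[-0.04,-0.035,0,0,0,0,0],[-0.03,-0.03,0,0,0,0,0],[-0.02,-0.02,0,0,0,0,0],[0,0,0,0,0,0,0],[0,0,0,0,0,0,0]]]'

```text
time: 2.1
eef_pos: [0.491, -0.0833, 0.231]
tcp_rot: [0.001, 0.799, -0.602, -0.0]
contact_force: [0.3, 0.0, -0.6]
width: -0.0002
```

Run:
```python
from h import *
s=ctrl.sense(); print(s['time'],s['eef_pos'],s['tcp_rot'],s['width'],s['joints'],s['contact_force'])
print(*intool((.4865,-.081,.128)))
p,d=camera("scene"); cv2.imwrite("pics/s1.png",cv2.resize(p[100:360,100:450],None,fx=2,fy=2))
```

```text
2.1 [ 0.49097218 -0.08330051  0.23097167] [ 6.51196420e-04  7.98510475e-01 -6.01980432e-01 -3.94911706e-04] -0.0001972546240506639 [ 0.15408145  0.31080997 -0.09642928  2.10837989  0.04536754  0.7256446
 -1.2637019 ] [ 0.25277052  0.02754612 -0.5707329 ]
[-0.0035  0.0035  0.103 ] [[ 2.752e-01 -9.614e-01 -1.400e-03]
 [-9.614e-01 -2.752e-01 -6.000e-04]
 [ 2.000e-04  1.500e-03 -1.000e+00]]
```

>>> play_rows --increments '[[[-0.0035,0.0035,0.02,0,0,0,0],[0,0,0.03,0,0,0,0],[0,0,0.03,0,0,0,0],[0,0,0.02,0,0,0,0],[0,0,0,0,0,0,0],[0,0,0,0,0,0,0],[0,0,0,0,0,0,0],[0,0,0,0,0,0,0]]]'

```text
time: 3.15
eef_pos: [0.488, -0.0801, 0.1321]
tcp_rot: [-0.0, 0.799, -0.602, 0.001]
contact_force: [0.0, 0.2, 0.1]
width: -0.0001
```

Run:
```python
from h import *
s=ctrl.sense(); print(s['time'],s['eef_pos'],s['contact_force'])
p,d=camera("scene"); cv2.imwrite("pics/s2.png",cv2.resize(p[150:350,160:400],None,fx=3,fy=3,interpolation=cv2.INTER_CUBIC))
p,d=camera("top"); cv2.imwrite("pics/t2.png",cv2.resize(p[170:335,260:465],None,fx=3,fy=3,interpolation=cv2.INTER_CUBIC))
```

```text
3.15 [ 0.48802552 -0.08012552  0.13205844] [0.03600697 0.1930574  0.08537882]
```

View pics/s2.png

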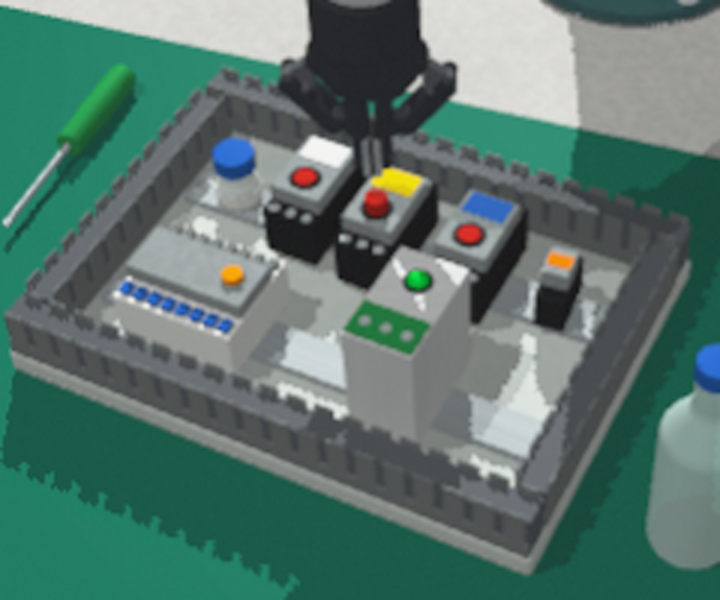

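View pics/t2.png

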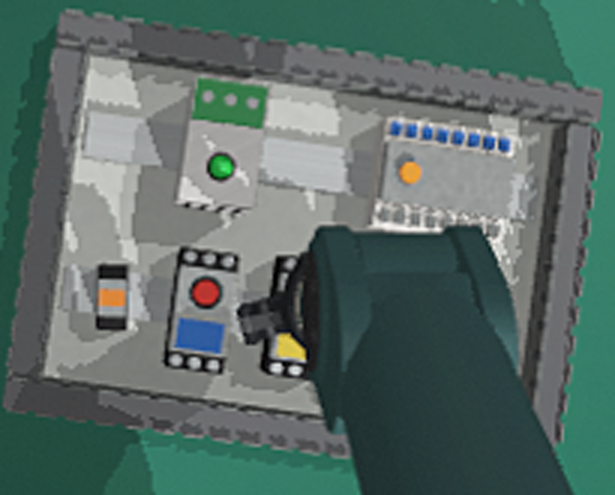

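The scene view shows the shut fingertips ending at about (284,207), right over the red plunger's top at about (285,215). It still stands out and nothing is touched. I hold here for 2 s.

>>> play_rows --increments '[[[0,0,0,0,0,0,0],[0,0,0,0,0,0,0],[0,0,0,0,0,0,0],[0,0,0,0,0,0,0],[0,0,0,0,0,0,0],[0,0,0,0,0,0,0],[0,0,0,0,0,0,0],[0,0,0,0,0,0,0]]]'

```text
time: 4.25
eef_pos: [0.4875, -0.08, 0.1313]
tcp_rot: [0.0, 0.799, -0.602, 0.0]
contact_force: [0.0, 0.5, -0.8]
width: -0.0002
```

>>> play_rows --increments '[[[0,0,0,0,0,0,0],[0,0,0,0,0,0,0],[0,0,0,0,0,0,0],[0,0,0,0,0,0,0],[0,0,0,0,0,0,0],[0,0,0,0,0,0,0],[0,0,0,0,0,0,0],[0,0,0,0,0,0,0]]]'

```text
time: 5.25
eef_pos: [0.4876, -0.08, 0.1313]
tcp_rot: [0.0, 0.799, -0.602, -0.0]
contact_force: [-0.2, 0.1, -0.5]
width: -0.0
```

>>> play_rows --increments '[[[0,0,0.008,0,0,0,0],[0,0,0.008,0,0,0,0],[0,0,0.006,0,0,0,0],[0,0,0.004,0,0,0,0],[0,0,0.004,0,0,0,0],[0,0,0.003,0,0,0,0],[0,0,0,0,0,0,0]]]'

```text
time: 6.12
eef_pos: [0.4875, -0.08, 0.0982]
tcp_rot: [0.0, 0.799, -0.602, 0.0]
contact_force: [0.1, 0.4, 0.2]
width: -0.0
```

>>> play_rows --increments '[[[0,0,0.002,0,0,0,0],[0,0,0.002,0,0,0,0]]]'

```text
time: 6.38
eef_pos: [0.4877, -0.08, 0.0944]
tcp_rot: [-0.0, 0.799, -0.602, 0.0]
contact_force: [-0.5, -0.0, 3.2]
width: -0.0004
```

>>> play_rows --increments '[[[0,0,0.002,0,0,0,0],[0,0,0.001,0,0,0,0]]]'

```text
time: 6.62
eef_pos: [0.4877, -0.08, 0.0912]
tcp_rot: [-0.0, 0.799, -0.602, 0.0]
contact_force: [0.0, 0.0, 2.5]
width: 0.0001
```

The force is about 3 N, as the plunger's friction should be, so it is moving with the tips. I keep pushing until it meets the stop.

>>> play_rows --increments '[[[0,0,0.001,0,0,0,0],[0,0,0,0,0,0,0]]]'

```text
time: 6.88
eef_pos: [0.4877, -0.08, 0.091]
tcp_rot: [0.0, 0.799, -0.602, 0.0]
contact_force: [-1.3, -0.2, 10.3]
width: -0.0002
```

Force rose to 10 N with no further motion at z = 0.091, so the plunger is at its stop. One more small push and a short hold, then I retreat upwards.

>>> play_rows --increments '[[[0,0,0.001,0,0,0,0],[0,0,0,0,0,0,0],[0,0,0,0,0,0,0],[0,0,0,0,0,0,0]]]'

```text
time: 7.38
eef_pos: [0.4877, -0.08, 0.0909]
tcp_rot: [-0.0, 0.799, -0.602, 0.0]
contact_force: [-2.7, 1.0, 19.3]
width: 0.0
```

>>> play_rows --increments '[[[0,0,-0.01,0,0,0,0],[0,0,-0.03,0,0,0,0],[0,0,-0.03,0,0,0,0],[0,0,-0.03,0,0,0,0],[0,0,-0.02,0,0,0,0],[0,0,0,0,0,0,0]]]'

```text
time: 8.12
eef_pos: [0.4885, -0.0801, 0.2105]
tcp_rot: [-0.001, 0.799, -0.602, 0.001]
contact_force: [-0.8, -0.4, 0.1]
width: -0.0001
```

Run:
```python
from h import *
s=ctrl.sense(); print(s['time'],s['eef_pos'],s['contact_force'])
print(*intool((.5800,-.014,.163)))
p,d=camera("scene"); cv2.imwrite("pics/s3.png",cv2.resize(p[150:350,160:400],None,fx=3,fy=3,interpolation=cv2.INTER_CUBIC))
```

```text
8.125 [ 0.48849243 -0.08008237  0.21045616] [-0.83782176 -0.4195792   0.10996634]
[-0.0383 -0.106   0.0477] [[ 2.761e-01 -9.611e-01  3.300e-03]
 [-9.611e-01 -2.761e-01 -3.000e-04]
 [ 1.300e-03 -3.100e-03 -1.000e+00]]
```

View pics/s3.png

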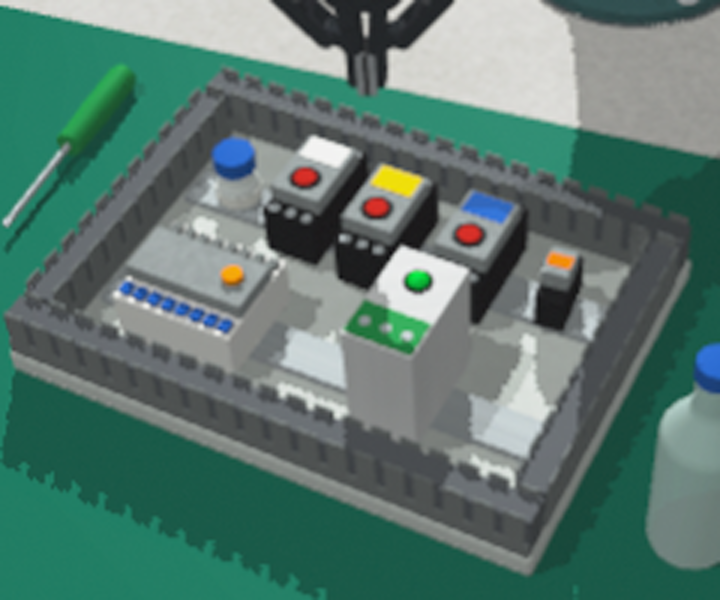

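The yellow plunger, at about (285,219), now sits as low as its two neighbours. Next is the lamp.

>>> play_rows --increments '[[[-0.008,-0.021,0,0,0,0,0],[-0.011,-0.031,0,0,0,0,0],[-0.011,-0.031,0,0,0,0,0],[-0.008,-0.021,0,0,0,0,0],[0,0,0.015,0,0,0,0],[0,0,0.015,0,0,0,0],[0,0,0.01,0,0,0,0],[0,0,0.005,0,0,0,0]]]'

```text
time: 9.18
eef_pos: [0.5756, -0.0156, 0.1631]
tcp_rot: [0.001, 0.798, -0.602, -0.001]
contact_force: [-0.1, -0.2, 0.2]
width: -0.0003
```

>>> play_rows --increments '[[[0,0,0,0,0,0,0],[0,0,0,0,0,0,0],[0,0,0,0,0,0,0],[0,0,0,0,0,0,0]]]'

```text
time: 9.68
eef_pos: [0.5772, -0.0147, 0.1647]
tcp_rot: [-0.0, 0.799, -0.602, 0.0]
contact_force: [-0.4, -0.6, -0.0]
width: 0.0005
```

Run:
```python
from h import *
s=ctrl.sense(); print(s['time'],s['eef_pos'],s['contact_force'])
print(*intool((.5800,-.014,.163)))
p,d=camera("scene"); cv2.imwrite("pics/s4.png",cv2.resize(p[150:350,160:400],None,fx=3,fy=3,interpolation=cv2.INTER_CUBIC))
```

```text
9.675 [ 0.57721423 -0.01470602  0.16467136] [-0.36797924 -0.64911921 -0.04711869]
[ 0.0001 -0.0029  0.0017] [[ 2.762e-01 -9.611e-01  7.000e-04]
 [-9.611e-01 -2.762e-01  0.000e+00]
 [ 2.000e-04 -7.000e-04 -1.000e+00]]
```

View pics/s4.png

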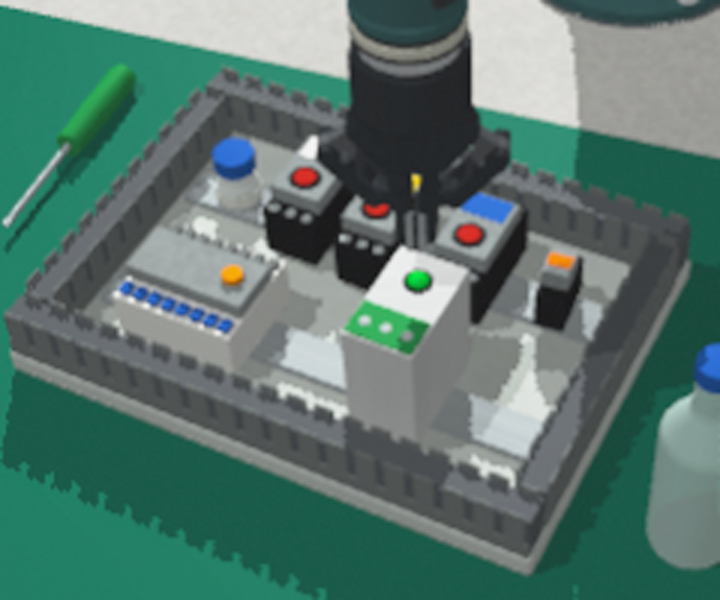

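The fingertips end at about (300,232), above the green lamp at (299,243), within about 3 mm sideways and some 30 mm up. I hold for another 2 s.

>>> play_rows --increments '[[[0,-0.002,0,0,0,0,0],[0,0,0,0,0,0,0],[0,0,0,0,0,0,0],[0,0,0,0,0,0,0],[0,0,0,0,0,0,0],[0,0,0,0,0,0,0],[0,0,0,0,0,0,0],[0,0,0,0,0,0,0]]]'

```text
time: 10.72
eef_pos: [0.5789, -0.0142, 0.1643]
tcp_rot: [0.0, 0.799, -0.602, 0.0]
contact_force: [-0.8, -0.5, -0.4]
width: -0.0001
```

>>> play_rows --increments '[[[0,0,0,0,0,0,0],[0,0,0,0,0,0,0],[0,0,0,0,0,0,0],[0,0,0,0,0,0,0],[0,0,0,0,0,0,0],[0,0,0,0,0,0,0],[0,0,0,0,0,0,0],[0,0,0,0,0,0,0]]]'

```text
time: 11.72
eef_pos: [0.5789, -0.0142, 0.1643]
tcp_rot: [0.0, 0.799, -0.602, -0.0]
contact_force: [-0.6, -0.4, 0.2]
width: 0.0002
```

>>> play_rows --increments '[[[0,0,-0.02,0,0,0,0],[0,0,-0.03,0,0,0,0],[0,0,-0.03,0,0,0,0],[0,0,-0.02,0,0,0,0],[0,0,0,0,0,0,0],[0,0,0,0,0,0,0],[0,0,0,0,0,0,0]]]'

```text
time: 12.6
eef_pos: [0.578, -0.0142, 0.263]
tcp_rot: [0.001, 0.799, -0.602, -0.001]
contact_force: [0.8, 0.4, 0.6]
width: 0.0001
```

Run:
```python
from h import *
s=ctrl.sense(); print(s['time'],s['eef_pos'],s['contact_force'])
p,d=camera("scene")
f=np.load("scene0.npz")['p']
h=cv2.cvtColor(p,cv2.COLOR_BGR2HSV);H,S,V=[h[...,i].astype(int) for i in range(3)]
m=(((H<7)|(H>173))&(S>150)&(V>80)).astype(np.uint8); m[:170]=0;m[340:]=0;m[:,:160]=0;m[:,400:]=0
k,l,st,ce=cv2.connectedComponentsWithStats(m)
for i in range(1,k):
    if st[i,4]>=15: print(st[i],ce[i].round(1),onz("scene",*ce[i],.091).round(4))
cv2.imwrite("pics/s5.png",p)
```

```text
12.6 [ 0.57804832 -0.01421237  0.2629881 ] [0.77601656 0.42762712 0.6033792 ]
[258 206   8   6  39] [261.3 208.6] [ 0.4713 -0.1443  0.091 ]
[281 216   9   6  40] [285.2 218.6] [ 0.4852 -0.0809  0.091 ]
[312 225   9   6  42] [316.  227.5] [ 0.4908 -0.006   0.091 ]
```

View pics/s5.png

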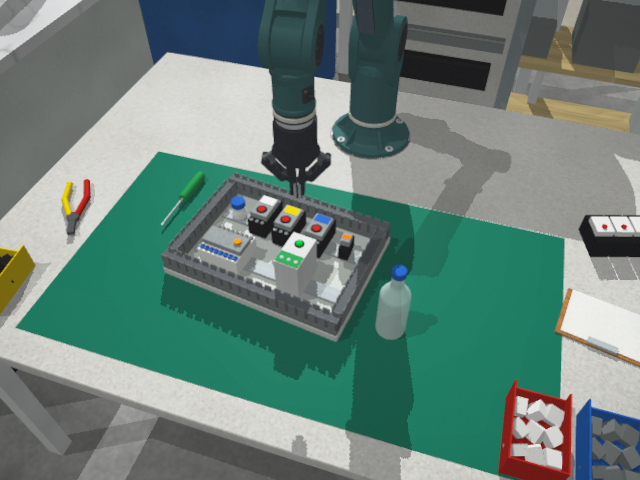

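The yellow plunger, at about (285,219), looks the same as its pressed neighbours. The jar (238,202), screwdriver (185,195), fuse carrier (346,240) and bottle (396,300) are where they were, and the arm is clear.

Run:
```python
from h import *
print(ticket.job_done())
```

```text
the job is handed in; nothing more can be done
None
```

I did all three steps in order and handed the job in at about 12.6 s; no verdict was reported.

- **Pointing at the plunger:** the shut fingertips stayed about 28 mm above the yellow-tagged breaker's plunger for over 2 s, within about 2 mm sideways of where I measured it. The plunger was still out in the picture taken then.
- **Pushing it home:** the force was about 3 N while it moved. It then stopped at z = 0.091 m, the given home height, and the force rose to 19 N with no further travel. In the last picture it looks the same as the two pressed plungers, and falls on their line at home height.
- **Pointing at the lamp:** the fingertips stayed about 29 mm above the green lamp for over 2 s, within about 3 mm sideways. I then lifted clear to z = 0.263 m.

**Last checks:** the loose things look unmoved by eye in the last picture; I did not measure them again. The force sensor read up to about 1 N per axis even in free air. So "touching nothing" rests on the clearances and pictures, not on the 0.3 N limit itself.

**Disagreement between views:** before the push, the two cameras differed by about 6 mm in x for the yellow plunger, because the scene view also caught its side. I used the top view.

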